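# Hold the crack probe over the silencer's welded patch

## Task

Pull the cordless crack probe straight up out of its charging dock, carry it over the exhaust pipe that lies between, and hold it upright and still over the rectangular welded patch on the silencer: nose centred on the patch, lengthwise along it and about 1 cm above it, not touching. Do not bump the silencer or the pipe, and leave the loose exhaust tips, hammer and spanner where they are. Finish while still holding the probe there: do not put it down or let go.

Things in the scene. Friction and masses are not known exactly. Their poses are not given: they have to be found in the camera images.
- probe: Loose upright probe, 140 to 280 g, 125 mm tall, nose down in the dock. Origin: middle of the nose's lower end; z up, x along the nose. Nose: steel blade 36 (x) by 8 (y) mm, 14 mm over its side ribs, z 0 to 30 mm. Black collar 52 x 32 mm, z 30 to 40. Grey handle 34 (x) by 24 (y) mm, z 40 to 125: grip across y at z about 95, either way round. It may tip a little in a weak grip.
- dock: Fixed black dock, 90 (x) by 80 (y) by 50 mm tall; origin: centre of its underside. Socket mid-top, 39 (x) by 17 mm, 36 mm deep. The seated probe's collar rests on the dock's top, nose 30 mm deep, its x along the dock's x. Two sprung rollers hold the nose's ribs: a straight upward pull of about 8 to 13 N frees it in the first 6 mm, then it comes out easily.
- silencer: Fixed stainless silencer box, 220 (x) by 130 (y) mm, top face 75 mm above the table, with a 48 mm pipe stub at each end (330 mm long overall); origin on the table under its centre. On its top are the rectangular patch and, towards +x, a round boss 26 mm across, 10 mm high, which is not the target.
- patch (a point): Centre of the upper face of the welded rectangular patch, 70 (x) by 28 (y) mm, 4 mm thick, on the silencer's top; this point is 79 mm above the table. Its x axis is the patch's length, z up.
- pipe: Fixed exhaust pipe in cradles, 60 mm diameter, 460 mm long along its x, between dock and silencer; origin on the table under its middle. Its top is 100 mm above the table; the flange of 90 mm diameter at its +x end reaches 115 mm.
- tip_a: Loose bystander: polished exhaust tip standing on its narrow end, 80 mm across at the top, 115 mm tall; origin at the centre of its underside. Leave alone.
- tip_b: Loose bystander: a second exhaust tip like tip_a. Leave alone.
- hammer: Loose bystander: hammer about 240 mm long lying on the table, under 50 mm high. Leave alone.
- wrench: Loose bystander: spanner lying flat on the table. Leave alone.
Things that resemble listed ones, but are neither listed nor needed, are in the scene too. Of the things like the probe, leave any that is pink; of the rest the larger one is meant.

How it is judged:
By the outcome, as a careful person would: the job done as asked, in the order asked, and still so for the second after the job is handed in, while the arm keeps its last pose, push and grip.
It also fails if it takes over 48 s, if anything falls off the work surface, if the arm or the gripper's body presses on something with over 40 N, if the wrist force passes 120 N, or if a joint passes its speed limit or range.

## Robot

A 6-joint arm with a two-finger parallel gripper is mounted at the origin on the work surface. World frame = base frame: x ahead of the robot, y to its left, z up, the work surface at z = 0. Lengths are in m, angles in rad, forces in N, time in s.
With the tool pointing down it reaches from about 0.35 to 0.975 m from the base axis. Payload 4.9 kg.
Tool frame: the origin (TCP) lies on the mounting face of the last link; the fingertips stand 173 mm ahead of it and the grasp point (between the pads) lies 155 mm ahead of it; y points along the fingers, z is the direction in which the jaws open and shut, and the axes are right-handed (so a half turn about y gives the same grasp; the last joint's range is limited). The gripper opens to 85 mm and grips with 20 to 120 N. Pads are 22 mm wide; open, the fingers measure 114 mm over their backs; the gripper's body (76 mm by 85 mm) begins 54 mm behind the grasp point. The pads swing forward as they close: fully open they stand 13 mm farther back than shut.
Start: joints at [-1.436, 0.053, 1.613, -0, 1.476, -0.119], TCP at [0.157, -0.605, 0.405] pointing down, gripper open.
Joint ranges: [-3.01, 3.01], [-1.01, 2.22], [0.06, 2.58], [-1.02, 4.17], [0.09, 2.62], [-3.14, 3.14]. Speed limits (rad/s): [2.57, 2.57, 3.14, 3.14, 3.14, 3.14].

## Interface

Orientations are given as a unit quaternion [w, x, y, z].
In Python, from rig import manip gives the robot as it stands.
- The arm moves only by the tool play_rows, never from a script. Its argument "commands" is a list of rows, each a list of 7 numbers: the finger opening in m, from 0 to 0.0854, then the shift along the tool's x, y, z in m, then the turn, a rotation vector about the tool's x, y, z in rad. A call has 1 to 12 rows; each row is the pose to reach, as a shift and turn from the pose measured when the call began, along the tool's axes at that moment; what a row does not reach only later rows make up. A row lasts 1/10 s, in which the tool goes at most 50 mm and 8.59 degrees, less where a joint would pass 70% of its speed; a pose out of reach is approached as far as the arm can. A call with a gripper value outside its range is refused whole. The fingers move at their own pace and stop on an object; the grip force is fixed at half the most. Time passes only in rows, so rows that repeat a pose let the fingers close. It gives the time, the measured TCP pose, the force and the opening at its end, in the units of the state.
- manip.sense(): the state, without advancing time (a new reading comes with each control period).
- manip.get_image(name): name is "scene" or "top" or "wrist"; returns the picture (384x512x3 uint8, red, green, blue); there is no depth.
- manip.camera_model(name): a dict with "fx", "fy", "cx", "cy" (pixels), "position" and "attitude" of the camera in the world. Camera axes: x right, y down, z forward; pixel columns grow to the right and rows downward; lengths in m; the calibration is good to about 2 mm. A picture is of the moment at which its call begins: read the wrist's pose just before it. camera_model takes no time and is no camera call; for the wrist camera it gives the pose at the moment of the call.
- manip.hand_in(): hands the job in, once; it reports no verdict.
Trained networks look in the newest picture that a camera, given by its name, has taken for a name from the list of things; names that differ only in an ending like _2 or _b are one class to them, and where a whole thing is asked for, a point or a joint stands for the part that bears it (a point fixed in the world has none). Each returns a list of dicts, best first, with "score" (0 to 1); they miss things now and then, are a little off and sometimes report something else, mostly with a low value. They report only what shows in the picture. A call takes as long as a camera call. They do not tell look-alikes from the thing itself.
- manip.look_for(target, camera): "pixel" ([row, column] in pixels, amid what is visible of it).
- manip.regions_of(target, camera): "mask" (384x512 bool, what is visible of it) and "pixel" ([row, column] in pixels, amid what is visible of it).
The state is a dict: "time_s": time; "joint_pos": joint angles; "dq": joint speeds; "effort": joint torques, N m; "tcp_pos": TCP position; "tool_rot": TCP orientation; "contact_force": force on the tool from outside, world axes, zero at the start; "torque": the same for the moment, N m; "grip_width": finger opening in m.
Only numpy, scipy, OpenCV 4.12 (cv2) and the standard library are available. Lean on these libraries where they do the work, as an engineer would, in place of code of your own. Each camera call takes 0.05 s, during which the arm holds its last target.

## Working session

There is one attempt and no reset: what is moved stays moved. The work goes in short steps, Python scripts to look and compute and a tool call to move; the robot and the scene stay as the last step left them, time stands still between calls to the robot, and variables do not carry over. Pictures are saved under pics/ and viewed, and the job is handed in when it is done.

Besides the shell and the picture viewer there is one more tool, called after "Request:" as name([rows], argument=value, ...), one row to a line, values as JSON. play_rows: Moves the arm, as the interface text tells. Its arguments: {"type":"object","properties":{"commands":{"type":"array","items":{"type":"array","items":{"type":"number"}}}},"required":["commands"]}

```bash
mkdir -p pics; ls; python3 - <<'E'
from rig import manip
import cv2
s=manip.sense(); print(s)
for n in ("scene","top","wrist"):
    m=manip.camera_model(n); print(n,m)
    im=manip.get_image(n); cv2.imwrite(f"pics/{n}0.png",im[:,:,::-1])
    for t in ("probe","dock","silencer","patch","pipe"):
        try: print(t,[([round(float(x)) for x in r["pixel"]],round(r["score"],2)) for r in manip.look_for(t,n)])
        except Exception as e: print(t,e)
E
```

```text
pics
{'time_s': 0.0, 'joint_pos': array([-1.43599718e+00,  5.33309274e-02,  1.61432121e+00, -1.51066950e-05,
        1.47598875e+00, -1.19019658e-01]), 'dq': array([-2.60164962e-04,  1.26077315e-03,  1.41885577e-03, -2.61484585e-04,
        1.80602206e-03,  3.67900066e-05]), 'effort': array([-7.16305440e-04, -3.93680513e+01, -3.70177710e+01, -9.53268705e-05,
        7.02261736e-03,  1.01017059e-05]), 'tcp_pos': array([ 0.15688809, -0.60470032,  0.40346248]), 'tool_rot': array([ 0.08948724, -0.0895093 ,  0.70214375, -0.70069556]), 'contact_force': array([-0.63834806,  1.09307255,  0.39844185]), 'torque': array([ 0.0262262 , -0.01913812, -0.01061636]), 'grip_width': 0.08534682966170158}
scene {'fx': 401.1803708395941, 'fy': 401.1803708395941, 'cx': 261.0283771750703, 'cy': 187.86016238013806, 'position': array([1.28243149, 0.49773333, 0.71661741]), 'attitude': array([-0.22506638,  0.43747497,  0.7700218 , -0.40623541])}
probe [([247, 376], 0.82), ([263, 296], 0.76), ([221, 318], 0.63), ([215, 426], 0.48)]
dock []
silencer [([181, 187], 0.64)]
patch [([179, 190], 0.91)]
pipe [([199, 246], 0.79)]
top {'fx': 384.29496386085145, 'fy': 384.29496386085145, 'cx': 254.86392760118824, 'cy': 198.903645683856, 'position': array([ 0.3696744 , -0.01202906,  1.18661945]), 'attitude': array([ 0.04799852, -0.70255127,  0.70871062, -0.04297814])}
probe [([188, 129], 0.6), ([184, 176], 0.59), ([148, 182], 0.55)]
dock [([189, 188], 0.91)]
silencer [([202, 332], 0.65)]
patch [([201, 331], 0.74)]
pipe [([207, 252], 0.76), ([182, 176], 0.62), ([171, 406], 0.46)]
wrist {'fx': 268.5984638460845, 'fy': 268.5984638460845, 'cx': 256.4286928976045, 'cy': 193.29929467239947, 'position': array([ 0.23846998, -0.58271606,  0.37303995]), 'attitude': array([ 0.13069727,  0.77956234, -0.60417959, -0.10083557])}
probe []
dock []
silencer []
patch []
pipe []
```

View pics/scene0.png

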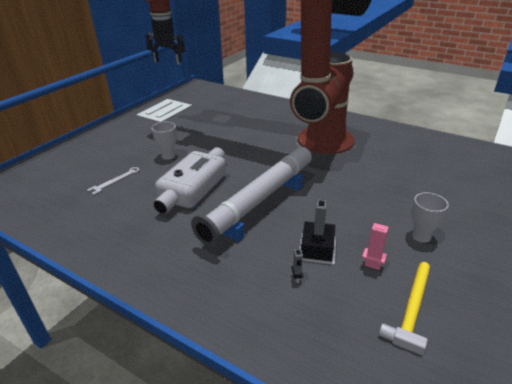

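View pics/top0.png

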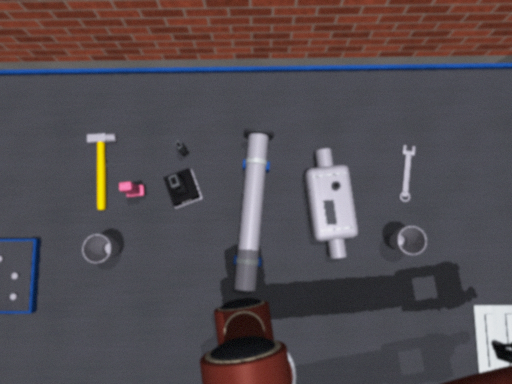

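```bash
python3 - <<'E'
import cv2
a=cv2.imread("pics/top0.png")[120:250,90:220]; cv2.imwrite("pics/topcrop.png",cv2.resize(a,(590,590),interpolation=2))
a=cv2.imread("pics/scene0.png")[180:310,270:450]; cv2.imwrite("pics/scenecrop.png",cv2.resize(a,(795,574),interpolation=2))
E
```

```text
(no output)
```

View pics/topcrop.png

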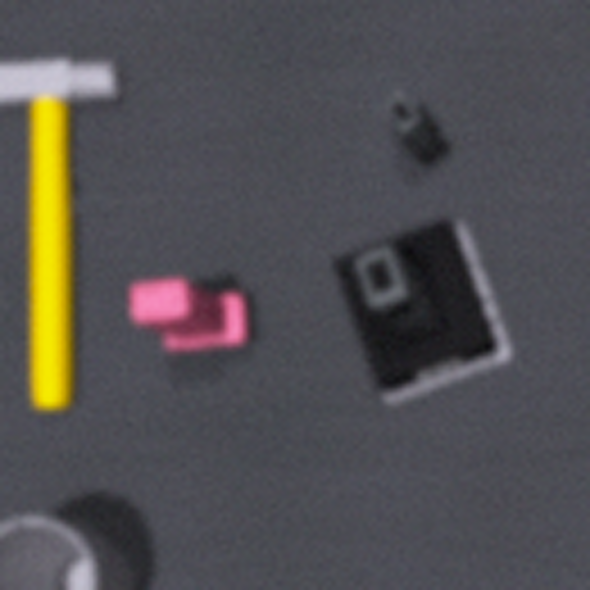

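View pics/scenecrop.png

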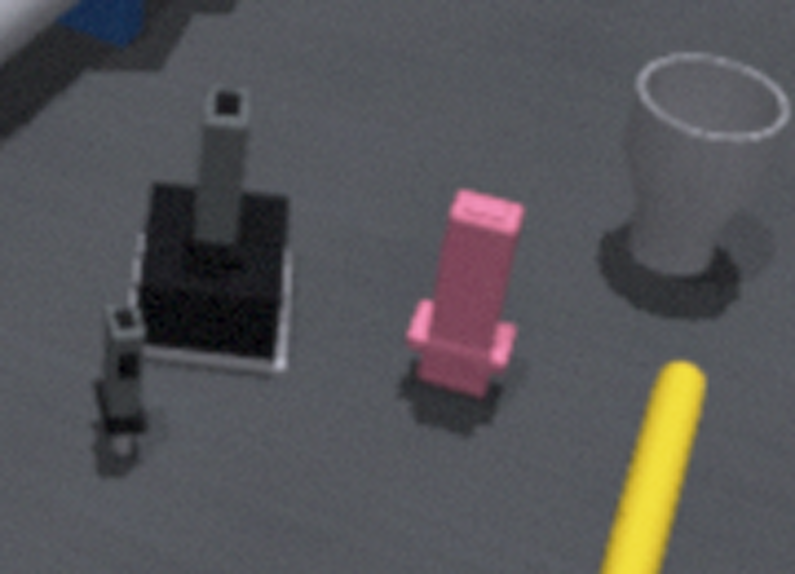

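Candidates for the probe: the grey one in the dock (scene about [215,320], top [181,174]), a small grey look-alike standing free (scene [263,297], top [148,182]) and a pink one (scene [247,376], top [188,129]). I choose the larger grey one, which is seated in the dock; the crops confirm it.

```bash
cat > h.py <<'E'
import numpy as np, cv2
from scipy.spatial.transform import Rotation as R
def rot(q): return R.from_quat(np.r_[q[1:],q[0]])
def plane(m,rc,z):
    r,c=rc
    d=rot(m["attitude"]).apply([(c-m["cx"])/m["fx"],(r-m["cy"])/m["fy"],1.])
    p=np.array(m["position"]); return p+d*(z-p[2])/d[2]
def proj(m,P):
    p=rot(m["attitude"]).inv().apply(np.atleast_2d(P)-m["position"])
    return np.c_[p[:,1]/p[:,2]*m["fy"]+m["cy"],p[:,0]/p[:,2]*m["fx"]+m["cx"]]
E
python3 - <<'E'
from h import *
from rig import manip
m=manip.camera_model("top"); S=130/590
def cp(x,y,z): return plane(m,(120+y*S,90+x*S),z)
H=[cp(x,y,.145) for x,y in ((355,255),(395,245),(410,298),(370,310))]
D=[cp(x,y,.05) for x,y in ((333,262),(460,220),(507,350),(385,395))]
for Q in(H,D):
    Q=np.array(Q);print(Q.round(3).tolist(),Q.mean(0).round(4)); v=Q[3]-Q[0]+Q[2]-Q[1]; print(np.linalg.norm(v)/2,np.degrees(np.arctan2(v[1],v[0])))
im=manip.get_image("top"); manip.get_image("scene")
for t,z in(("patch",.079),("silencer",.07),("pipe",.08)):
  for n in("top","scene"):
    mm=manip.camera_model(n)
    for r in manip.regions_of(t,n)[:2]:
        k=r["mask"]; (cx,cy),(w,h),a=cv2.minAreaRect(np.argwhere(k)[:,::-1].astype(np.float32))
        ps=np.array([plane(mm,rc,z)[:2] for rc in np.argwhere(k)]); (px,py),(pw,ph),pa=cv2.minAreaRect((ps*1000).astype(np.float32))
        u,s,vt=np.linalg.svd(ps-ps.mean(0),full_matrices=False)
        print(t,n,round(r["score"],2),ps.mean(0).round(4),"rect",round(px),round(py),round(pw),round(ph),round(pa,1),"pca",np.degrees(np.arctan2(vt[0,1],vt[0,0])).round(1),k.sum())
a=im[150:270,280:380,::-1]; cv2.imwrite("pics/sil.png",cv2.resize(a,(500,600),interpolation=2))
E
```

```text
[[0.57, 0.233, 0.145], [0.576, 0.209, 0.145], [0.543, 0.199, 0.145], [0.536, 0.224, 0.145]] [0.5563 0.2164 0.145 ]
0.034732165604604626 -163.712481572947
[[0.584, 0.27, 0.05], [0.611, 0.186, 0.05], [0.524, 0.154, 0.05], [0.495, 0.234, 0.05]] [0.5533 0.2112 0.05  ]
0.09463238341703056 -158.84946351451063
patch top 0.87 [ 0.4998 -0.2236] rect 504 -223 320 133 6.1 pca -173.6 3842
patch scene 0.82 [ 0.5591 -0.1842] rect 545 -188 358 170 6.8 pca 14.0 2943
silencer top 0.61 [ 0.5003 -0.2246] rect 503 -225 321 133 6.2 pca -174.1 3838
pipe top 0.64 [0.4891 0.0056] rect 490 2 87 474 85.7 pca 174.5 3538
pipe scene 0.89 [0.5463 0.0195] rect 495 42 153 528 81.3 pca -4.3 3666
```

View pics/sil.png

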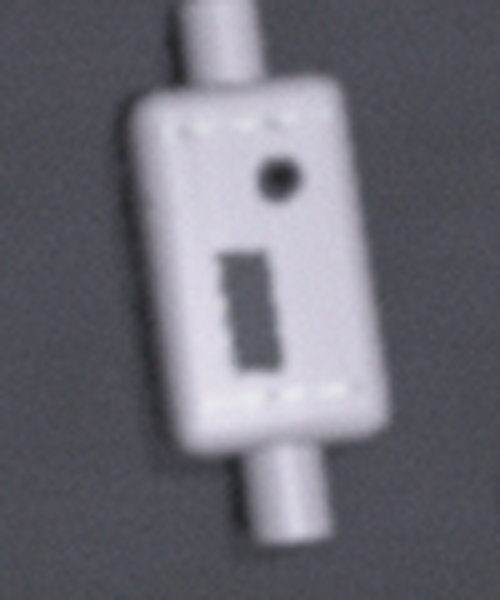

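```bash
cat >> h.py <<'E'
def patchfit(im,m,roi,z=.079,thr=125):
    r0,r1,c0,c1=roi; g=cv2.GaussianBlur(cv2.cvtColor(im[r0:r1,c0:c1],cv2.COLOR_RGB2GRAY),(3,3),0)
    k=(g<thr).astype(np.uint8); n,l,st,ce=cv2.connectedComponentsWithStats(k)
    for i in range(1,n):
        if st[i,4]<60: continue
        px=np.argwhere(l==i)+[r0,c0]
        ps=np.array([plane(m,q,z)[:2] for q in px]); 
        u,s,vt=np.linalg.svd(ps-ps.mean(0),full_matrices=False)
        L=s*np.sqrt(12/len(ps))
        print("blob",len(ps),px.mean(0).round(1),ps.mean(0).round(4),"len",L.round(4),"yaw",np.degrees(np.arctan(vt[0,1]/vt[0,0])).round(1), cv2.minAreaRect((ps*1000).astype(np.float32)))
def move(s,target,Rw):
    """shift/rotvec in tool axes from state s to target TCP pos, rotation Rw"""
    T=rot(s["tool_rot"]); return T.inv().apply(np.array(target)-s["tcp_pos"]).round(4),(T.inv()*Rw).as_rotvec().round(4)
def down(yaw_z):
    """tool y down, tool z at yaw (deg)"""
    a=np.radians(yaw_z); z=np.array([np.cos(a),np.sin(a),0]); y=np.array([0,0,-1.]); return R.from_matrix(np.c_[np.cross(y,z),y,z])
E
python3 - <<'E'
from h import *
from rig import manip
m=manip.camera_model("top"); im=manip.get_image("top")
patchfit(im,m,(180,230,318,345))
s=manip.sense(); print(rot(s["tool_rot"]).as_matrix().round(3))
M=rot(s["tool_rot"]); w=manip.camera_model("wrist"); print("cam in tool",M.inv().apply(w["position"]-s["tcp_pos"]),(M.inv()*rot(w["attitude"])).as_matrix().round(3))
for y in(110,-70,97,-83): print(y,move(s,[.49,-.22,.40],down(y)))
print(plane(m,(155,184),0),plane(m,(202,332),.079))
E
```

```text
blob 182 [211.6 329.8] [ 0.4741 -0.221 ] len [0.0637 0.0236] yaw 8.2 ((473.17388916015625, -220.85211181640625), (65.5424575805664, 24.186159133911133), 6.126619815826416)
[[-0.968  0.     0.251]
 [-0.251  0.    -0.968]
 [-0.    -1.    -0.   ]]
cam in tool [-0.08451862  0.03166461 -0.00105757] [[ 0.002  0.945  0.326]
 [-0.001 -0.326  0.945]
 [ 1.    -0.002  0.   ]]
110 (array([-0.4191,  0.0047, -0.289 ]), array([0.    , 3.0463, 0.    ]))
-70 (array([-0.4191,  0.0047, -0.289 ]), array([ 0.    , -0.0953, -0.    ]))
97 (array([-0.4191,  0.0047, -0.289 ]), array([-0.  , -3.01, -0.  ]))
-83 (array([-0.4191,  0.0047, -0.289 ]), array([ 0.    ,  0.1316, -0.    ]))
[0.66551473 0.21890083 0.        ] [ 0.50199548 -0.22826868  0.079     ]
```

Request:
play_rows([
  [0.085, -0.04, 0, -0.03, 0, 0.02, 0],
  [0.085, -0.08, 0, -0.06, 0, 0.04, 0],
  [0.085, -0.12, 0, -0.09, 0, 0.06, 0],
  [0.085, -0.16, 0, -0.12, 0, 0.08, 0],
  [0.085, -0.2, 0, -0.15, 0, 0.1, 0],
  [0.085, -0.24, 0, -0.18, 0, 0.12, 0],
  [0.085, -0.28, 0, -0.21, 0, 0.13, 0],
  [0.085, -0.32, 0, -0.24, 0, 0.13, 0],
  [0.085, -0.36, 0, -0.27, 0, 0.13, 0],
  [0.085, -0.4, 0, -0.294, 0, 0.13, 0],
  [0.085, -0.4, 0, -0.294, 0, 0.13, 0],
  [0.085, -0.4, 0, -0.294, 0, 0.13, 0],
])

```text
time_s: 2.55
tcp_pos: [0.4708, -0.219, 0.4047]
tool_rot: [-0.045, 0.045, -0.706, 0.706]
contact_force: [-0.6, -0.5, -0.0]
grip_width: 0.0852
```

```bash
python3 - <<'E'
from h import *
from rig import manip
s=manip.sense(); print(s["time_s"],s["tcp_pos"],s["dq"].round(3)); m=manip.camera_model("wrist"); im=manip.get_image("wrist"); cv2.imwrite("pics/w1.png",im[:,:,::-1])
print(proj(m,[.474,-.221,.079]))
np.save("w1.npy",im); import pickle; pickle.dump(m,open("w1.pkl","wb"))
print(move(s,[.54,.214,.40],down(-70)))
E
```

```text
2.55 [ 0.47080882 -0.21901594  0.40470837] [-0.046 -0.008  0.007 -0.002  0.002 -0.003]
[[176.71127928 259.34360546]]
(array([-0.1232,  0.0046, -0.4208]), array([-2.000e-04, -2.226e-01,  4.000e-04]))
```

View pics/w1.png

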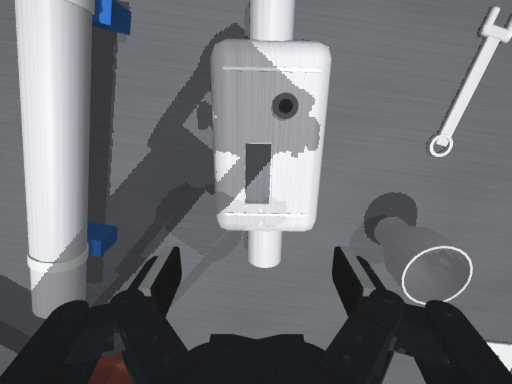

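The wrist view shows the silencer, the patch at about row 173, col 258 (dark rectangle), and the round boss at [105,285]. The projection of the top-camera estimate lands at [177,259], so they agree.

```bash
python3 - <<'E'
from h import *; import pickle
im=np.load("w1.npy"); m=pickle.load(open("w1.pkl","rb"))
for t in (80,100,120): patchfit(im,m,(132,212,238,280),thr=t)
cv2.imwrite("pics/w1c.png",cv2.resize(im[130:215,225:300,::-1],(525,595),interpolation=0))
E
```

```text
blob 625 [159.2 256. ] [ 0.4933 -0.2147] len [0.0392 0.0212] yaw -15.0 ((487.2183837890625, -217.05308532714844), (45.60558319091797, 24.817031860351562), 4.287215232849121)
blob 709 [159.9 255.7] [ 0.4925 -0.2145] len [0.0415 0.023 ] yaw -13.5 ((486.46783447265625, -217.6187286376953), (47.980648040771484, 26.321821212768555), 6.427821159362793)
blob 791 [160.2 255.5] [ 0.4921 -0.2144] len [0.0445 0.0238] yaw -13.9 ((485.357177734375, -217.3048858642578), (50.694889068603516, 27.68733787536621), 6.358328342437744)
```

View pics/w1c.png

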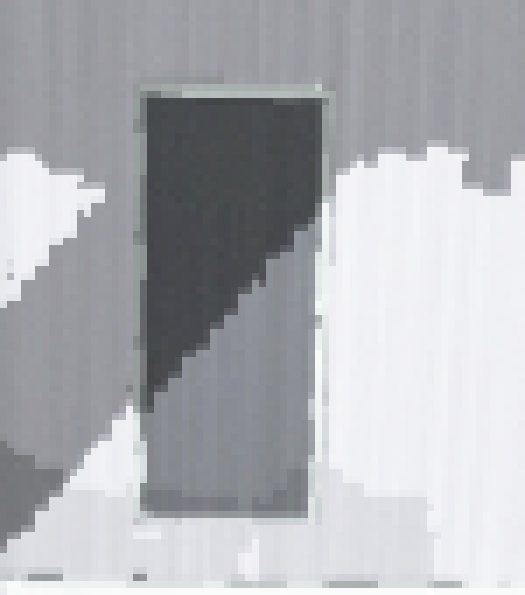

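Request:
play_rows([
  [0.085, -0.012, 0, -0.042, 0, -0.03, 0],
  [0.085, -0.024, 0, -0.084, 0, -0.06, 0],
  [0.085, -0.036, 0, -0.126, 0, -0.09, 0],
  [0.085, -0.048, 0, -0.168, 0, -0.12, 0],
  [0.085, -0.06, 0, -0.21, 0, -0.15, 0],
  [0.085, -0.072, 0, -0.252, 0, -0.18, 0],
  [0.085, -0.084, 0, -0.294, 0, -0.2, 0],
  [0.085, -0.096, 0, -0.336, 0, -0.22, 0],
  [0.085, -0.108, 0, -0.378, 0, -0.22, 0],
  [0.085, -0.123, 0, -0.421, 0, -0.22, 0],
  [0.085, -0.123, 0, -0.421, 0, -0.22, 0],
  [0.085, -0.123, 0, -0.421, 0, -0.22, 0],
])

```text
time_s: 3.8
tcp_pos: [0.5404, 0.2125, 0.4042]
tool_rot: [-0.121, 0.121, -0.696, 0.697]
contact_force: [0.4, -1.0, 0.4]
grip_width: 0.0851
```

```bash
python3 - <<'E'
from h import *
from rig import manip
s=manip.sense(); print(s["time_s"],s["tcp_pos"],s["dq"].round(3)); m=manip.camera_model("wrist"); im=manip.get_image("wrist"); cv2.imwrite("pics/w2.png",im[:,:,::-1])
print(proj(m,[[.556,.216,.145],[.553,.211,.05]]))
np.save("w2.npy",im); import pickle; pickle.dump(m,open("w2.pkl","wb"))
E
```

```text
3.8 [0.54044342 0.21251325 0.4042469 ] [-0.028 -0.017  0.016 -0.002  0.    -0.001]
[[182.69485474 259.50505371]
 [163.74257494 261.56832724]]
```

View pics/w2.png

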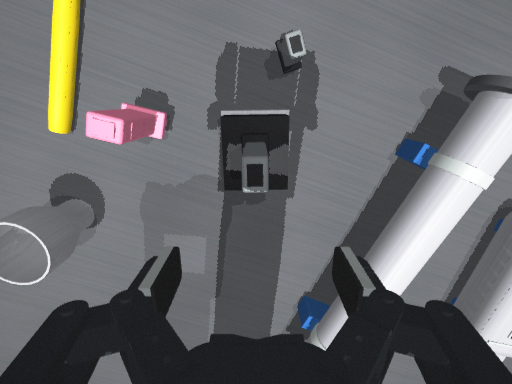

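This wrist view shows the dock (about [150,255]), the probe's top at [177,256], the small look-alike at [45,292] and the pink one at [125,125]. I'll zoom in for the corners.

```bash
python3 - <<'E'
from h import *; import pickle
m=pickle.load(open("w1.pkl","rb"))
Q=np.array([plane(m,(130+y/7-.5,225+x/7-.5),.079)[:2] for x,y in((141,91),(326,91),(311,517),(138,517))]); v=Q[0]-Q[3]+Q[1]-Q[2]
print(Q.round(4).tolist(),Q.mean(0),np.linalg.norm(v)/2,np.degrees(np.arctan2(v[1],v[0])), np.linalg.norm(Q[0]-Q[1]))
im=np.load("w2.npy");cv2.imwrite("pics/w2c.png",cv2.resize(im[105:200,210:300,::-1],(540,570),interpolation=0))
E
```

```text
[[0.5102, -0.2002], [0.5138, -0.2287], [0.4433, -0.2363], [0.4397, -0.2075]] [ 0.47674413 -0.21819269] 0.07089341759389241 6.033136298380402 0.028725635369488533
```

View pics/w2c.png

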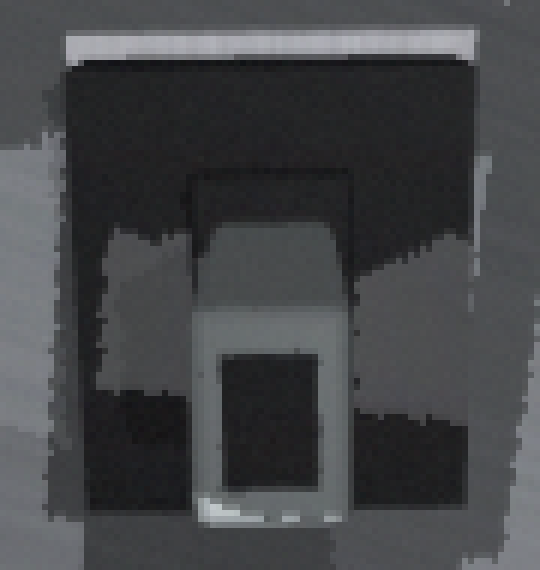

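```bash
python3 - <<'E'
from h import *; import pickle
m=pickle.load(open("w2.pkl","rb"))
for z,P in((.145,((194,307),(353,307),(348,524),(197,524))),(.05,((68,64),(475,64),(466,508),(87,512)))):
    Q=np.array([plane(m,(105+y/6-.5,210+x/6-.5),z)[:2] for x,y in P]); v=Q[0]-Q[3]+Q[1]-Q[2];w=Q[0]-Q[1]+Q[3]-Q[2]
    print(Q.round(4).tolist(),Q.mean(0),np.linalg.norm(v)/2,np.degrees(np.arctan2(v[1],v[0])), np.linalg.norm(w)/2,np.degrees(np.arctan2(w[1],w[0])))
E
```

```text
[[0.5736, 0.2384], [0.5812, 0.2171], [0.5504, 0.2064], [0.5428, 0.2276]] [0.56200638 0.22235509] 0.03264191006206375 19.263423101895622 0.02257598208227345 109.59747599147178
[[0.5909, 0.2748], [0.6172, 0.2011], [0.5331, 0.1693], [0.5055, 0.2443]] [0.56166878 0.22236446] 0.09033690710526288 20.159273545485124 0.07906711977125182 109.92507440519691
```

```bash
python3 - <<'E'
from h import *
from rig import manip
s=manip.sense(); print(move(s,[.562,.2224,.34],down(-70)))
E
```

```text
(array([-0.024 ,  0.0643, -0.0027]), array([-0.0007, -0.0063,  0.0011]))
```

Request:
play_rows([
  [0.085, -0.024, 0.02, -0.0027, 0, -0.0063, 0],
  [0.085, -0.024, 0.045, -0.0027, 0, -0.0063, 0],
  [0.085, -0.024, 0.064, -0.0027, 0, -0.0063, 0],
  [0.085, -0.024, 0.064, -0.0027, 0, -0.0063, 0],
  [0.085, -0.024, 0.064, -0.0027, 0, -0.0063, 0],
  [0.085, -0.024, 0.064, -0.0027, 0, -0.0063, 0],
])

```text
time_s: 4.45
tcp_pos: [0.5626, 0.2216, 0.3422]
tool_rot: [-0.123, 0.122, -0.696, 0.697]
contact_force: [-0.1, 0.7, 0.5]
grip_width: 0.0846
```

```bash
python3 - <<'E'
from h import *
from rig import manip
s=manip.sense(); print(s["time_s"],s["tcp_pos"],s["dq"].round(3)); m=manip.camera_model("wrist"); im=manip.get_image("wrist"); cv2.imwrite("pics/w3.png",im[:,:,::-1])
cv2.imwrite("pics/w3c.png",cv2.resize(im[150:300,180:340,::-1],(800,600) if 0 else (640,600),interpolation=0))
c=np.array([.562,.2224]);a=np.radians(20)
X=np.array([np.cos(a),np.sin(a)]);Y=np.array([-X[1],X[0]])
P=[[*(c+sx*.017*X+sy*.012*Y),.145] for sx in(1,-1) for sy in(1,-1)]
print(proj(m,P).round(1))
np.save("w3.npy",im); import pickle; pickle.dump(m,open("w3.pkl","wb"))
E
```

```text
4.45 [0.56255311 0.22157276 0.34221914] [ 0.009 -0.004 -0.008 -0.    -0.002  0.001]
[[209.2 238.1]
 [209.1 274.1]
 [253.8 239.3]
 [253.7 273.3]]
```

View pics/w3.png

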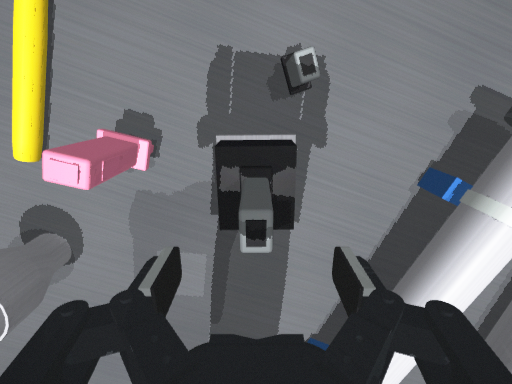

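View pics/w3c.png

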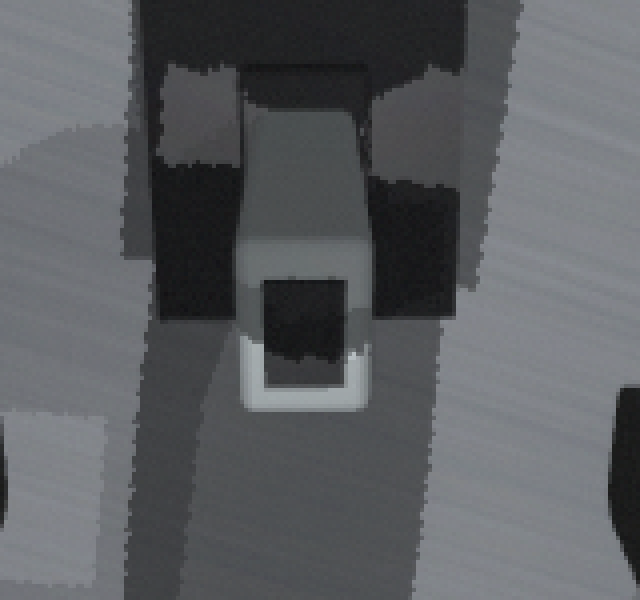

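Chosen probe confirmed by the close crop; the predicted corners match to about 1 px. Descending and gripping.

Request:
play_rows([
  [0.085, 0, 0.02, -0.001, 0, 0, 0],
  [0.085, 0, 0.04, -0.001, 0, 0, 0],
  [0.085, 0, 0.06, -0.001, 0, 0, 0],
  [0.085, 0, 0.072, -0.001, 0, 0, 0],
  [0.085, 0, 0.072, -0.001, 0, 0, 0],
  [0.085, 0, 0.072, -0.001, 0, 0, 0],
])

```text
time_s: 5.1
tcp_pos: [0.5627, 0.2228, 0.2714]
tool_rot: [-0.124, 0.121, -0.696, 0.697]
contact_force: [0.2, 0.3, 0.4]
grip_width: 0.0852
```

Request:
play_rows([
  [0.01, 0, 0, 0, 0, 0, 0],
  [0.01, 0, 0, 0, 0, 0, 0],
  [0.01, 0, 0, 0, 0, 0, 0],
  [0.01, 0, 0, 0, 0, 0, 0],
  [0.01, 0, 0, 0, 0, 0, 0],
  [0.01, 0, 0, 0, 0, 0, 0],
  [0.01, 0, 0, 0, 0, 0, 0],
  [0.01, 0, 0, 0, 0, 0, 0],
  [0.01, 0, 0, 0, 0, 0, 0],
  [0.01, 0, 0, 0, 0, 0, 0],
])

```text
time_s: 6.1
tcp_pos: [0.563, 0.2228, 0.2719]
tool_rot: [-0.124, 0.121, -0.696, 0.697]
contact_force: [-0.8, -1.3, 4.3]
grip_width: 0.0232
```

```bash
python3 - <<'E'
from h import *
from rig import manip
s=manip.sense(); print(s["time_s"],s["tcp_pos"],s["contact_force"],s["torque"],s["grip_width"]); im=manip.get_image("wrist"); cv2.imwrite("pics/w4.png",im[:,:,::-1])
E
```

```text
6.1 [0.56296905 0.22280434 0.2718774 ] [-0.78823878 -1.28974235  4.3403098 ] [-0.23987091  0.02064548  0.03599085] 0.02315319142878173
```

View pics/w4.png

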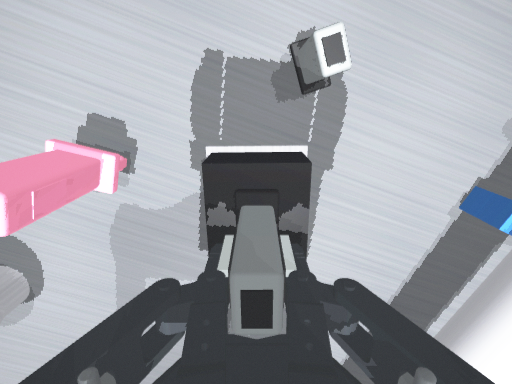

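Request:
play_rows([
  [0.01, 0, -0.003, 0, 0, 0, 0],
  [0.01, 0, -0.006, 0, 0, 0, 0],
  [0.01, 0, -0.009, 0, 0, 0, 0],
  [0.01, 0, -0.012, 0, 0, 0, 0],
  [0.01, 0, -0.016, 0, 0, 0, 0],
  [0.01, 0, -0.02, 0, 0, 0, 0],
  [0.01, 0, -0.025, 0, 0, 0, 0],
  [0.01, 0, -0.03, 0, 0, 0, 0],
  [0.01, 0, -0.03, 0, 0, 0, 0],
])

```text
time_s: 7.05
tcp_pos: [0.5632, 0.2229, 0.3033]
tool_rot: [-0.125, 0.12, -0.696, 0.697]
contact_force: [-0.1, 0.5, -2.2]
grip_width: 0.0235
```

```bash
python3 - <<'E'
from h import *
from rig import manip
s=manip.sense(); print(s["time_s"],s["tcp_pos"],s["contact_force"],s["torque"],s["grip_width"]); im=manip.get_image("wrist"); cv2.imwrite("pics/w5.png",im[:,:,::-1])
im=manip.get_image("scene"); cv2.imwrite("pics/s5.png",cv2.resize(im[130:300,240:420,::-1],(630,595)))
print(move(s,[.5625,.2225,.43],down(-70)))
E
```

```text
7.05 [0.56318322 0.22288294 0.30331891] [-0.11378811  0.51985349 -2.24562364] [ 0.01192657 -0.03351181  0.0299031 ] 0.0234720039229988
(array([-0.    , -0.1267,  0.0003]), array([-0.0017, -0.001 , -0.0063]))
```

View pics/s5.png

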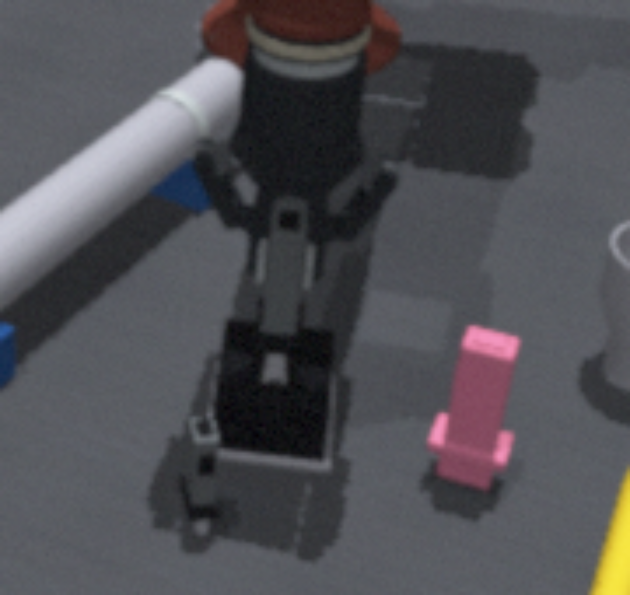

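View pics/w5.png

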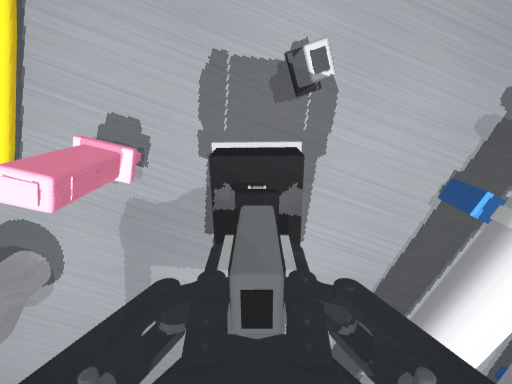

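Probe came out free (weight reads about 2.2 N), no slip visible in the grip. Lifting straight on.

Request:
play_rows([
  [0.01, 0, -0.02, 0, 0, 0, -0.001],
  [0.01, 0, -0.045, 0, 0, 0, -0.002],
  [0.01, 0, -0.07, 0, 0, 0, -0.004],
  [0.01, 0, -0.095, 0, 0, 0, -0.006],
  [0.01, 0, -0.115, 0, 0, 0, -0.006],
  [0.01, 0, -0.127, 0, 0, 0, -0.006],
  [0.01, 0, -0.127, 0, 0, 0, -0.006],
  [0.01, 0, -0.127, 0, 0, 0, -0.006],
])

```text
time_s: 7.95
tcp_pos: [0.5621, 0.2227, 0.4281]
tool_rot: [-0.122, 0.123, -0.696, 0.697]
contact_force: [-0.5, -0.3, -2.5]
grip_width: 0.0233
```

```bash
python3 - <<'E'
from h import *
from rig import manip
s=manip.sense(); print(s["time_s"],s["tcp_pos"],s["contact_force"],s["grip_width"])
print(move(s,[.4775,-.218,.43],down(-84)),move(s,[.4775,-.218,.43],down(-70)))
E
```

```text
7.95 [0.56210126 0.2227421  0.4280683 ] [-0.48423203 -0.32911504 -2.45960594] 0.02331555846128085
(array([ 0.2299, -0.0007,  0.3855]), array([-0.0017,  0.2433,  0.0026])) (array([ 0.2299, -0.0007,  0.3855]), array([-0.0014, -0.001 ,  0.0028]))
```

Request:
play_rows([
  [0.01, 0.005, 0, 0.008, 0, 0.005, 0],
  [0.01, 0.015, 0, 0.025, 0, 0.015, 0],
  [0.01, 0.03, 0, 0.05, 0, 0.03, 0],
  [0.01, 0.048, 0, 0.08, 0, 0.05, 0],
  [0.01, 0.066, 0, 0.11, 0, 0.07, 0],
  [0.01, 0.084, 0, 0.14, 0, 0.09, 0],
  [0.01, 0.101, 0, 0.17, 0, 0.11, 0],
  [0.01, 0.119, 0, 0.2, 0, 0.13, 0],
  [0.01, 0.137, 0, 0.23, 0, 0.15, 0],
  [0.01, 0.152, 0, 0.255, 0, 0.165, 0],
  [0.01, 0.161, 0, 0.27, 0, 0.175, 0],
  [0.01, 0.164, 0, 0.275, 0, 0.18, 0],
])

```text
time_s: 9.15
tcp_pos: [0.5009, -0.0935, 0.4273]
tool_rot: [-0.056, 0.06, -0.704, 0.705]
contact_force: [0.5, 0.8, -1.8]
grip_width: 0.0233
```

```bash
python3 - <<'E'
from h import *
from rig import manip
s=manip.sense(); print(s["time_s"],s["tcp_pos"],s["contact_force"],s["grip_width"])
print(move(s,[.4775,-.218,.42],down(-84)))
E
```

```text
9.15 [ 0.50087528 -0.09346157  0.42732232] [ 0.51797959  0.78805236 -1.82440391] 0.02332432561747839
(array([0.0435, 0.0077, 0.119 ]), array([-0.0012,  0.0602,  0.005 ]))
```

Request:
play_rows([
  [0.01, 0.004, 0, 0.012, 0, 0.01, 0.001],
  [0.01, 0.01, 0.002, 0.028, 0, 0.02, 0.002],
  [0.01, 0.017, 0.004, 0.046, 0, 0.03, 0.003],
  [0.01, 0.024, 0.006, 0.066, 0, 0.04, 0.004],
  [0.01, 0.031, 0.008, 0.085, 0, 0.05, 0.005],
  [0.01, 0.037, 0.008, 0.101, 0, 0.06, 0.005],
  [0.01, 0.041, 0.008, 0.113, 0, 0.06, 0.005],
  [0.01, 0.0435, 0.008, 0.119, 0, 0.06, 0.005],
  [0.01, 0.0435, 0.008, 0.119, 0, 0.06, 0.005],
  [0.01, 0.0435, 0.008, 0.119, 0, 0.06, 0.005],
])

```text
time_s: 10.15
tcp_pos: [0.4776, -0.2177, 0.4196]
tool_rot: [-0.037, 0.037, -0.706, 0.706]
contact_force: [0.5, 0.6, -2.5]
grip_width: 0.0233
```

```bash
python3 - <<'E'
from h import *
from rig import manip
s=manip.sense(); print(s["time_s"],s["tcp_pos"],s["contact_force"],s["grip_width"]); m=manip.camera_model("wrist"); im=manip.get_image("wrist"); cv2.imwrite("pics/w6.png",im[:,:,::-1])
im2=manip.get_image("scene"); cv2.imwrite("pics/s6.png",cv2.resize(im2[60:230,100:280,::-1],(630,595)))
np.save("w6.npy",im); import pickle; pickle.dump(m,open("w6.pkl","wb"))
print(move(s,[.4775,-.218,.34],down(-84)))
E
```

```text
10.15 [ 0.47756725 -0.21765081  0.41959984] [ 0.53835387  0.57182044 -2.52610856] 0.02334901462352582
(array([0.0001, 0.0796, 0.0003]), array([-0.0008,  0.0006, -0.0001]))
```

View pics/w6.png

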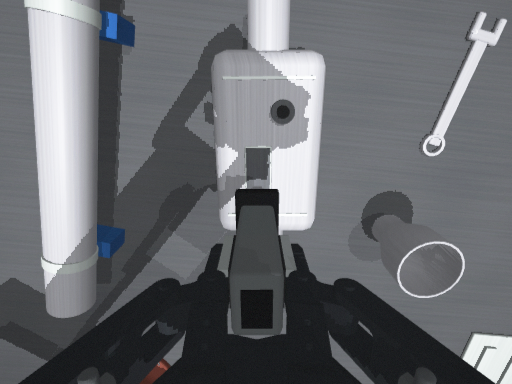

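View pics/s6.png

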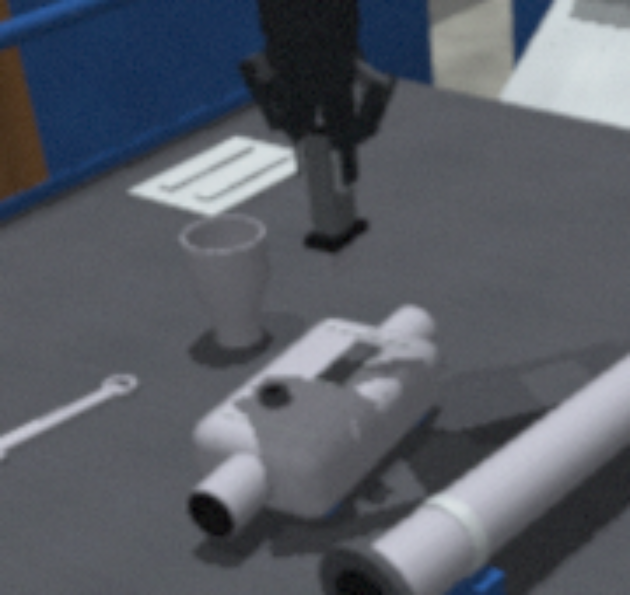

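```bash
cat >> h.py <<'E'
def overlay(im,m,s,dx=0.001,dzz=0.,tilt=None):
    """expected probe outline: origin in tool frame at (dx, .2519, dzz)"""
    T=rot(s["tool_rot"]); o=im[:,:,::-1].copy(); o=cv2.resize(o,None,fx=3,fy=3,interpolation=0)
    for (a,b,z0,z1,col) in((.034,.024,.04,.125,(0,255,0)),(.052,.032,.03,.04,(0,0,255)),(.036,.008,0,.03,(255,0,255))):
        for z in(z0,z1):
            P=[s["tcp_pos"]+T.apply([dx+sx*a/2,.2519-z,dzz+sy*b/2]) for sx,sy in((1,1),(1,-1),(-1,-1),(-1,1))]
            q=proj(m,P); cv2.polylines(o,[np.round((q[:,::-1]+.5)*3).astype(np.int32)],True,col,1)
    return o
E
python3 - <<'E'
from h import *; import pickle
from rig import manip
m=pickle.load(open("w6.pkl","rb"));im=np.load("w6.npy");s=manip.sense()
o=overlay(im,m,s); cv2.imwrite("pics/o6.png",o[420:1020,500:1050])
E
```

```text
(no output)
```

View pics/o6.png

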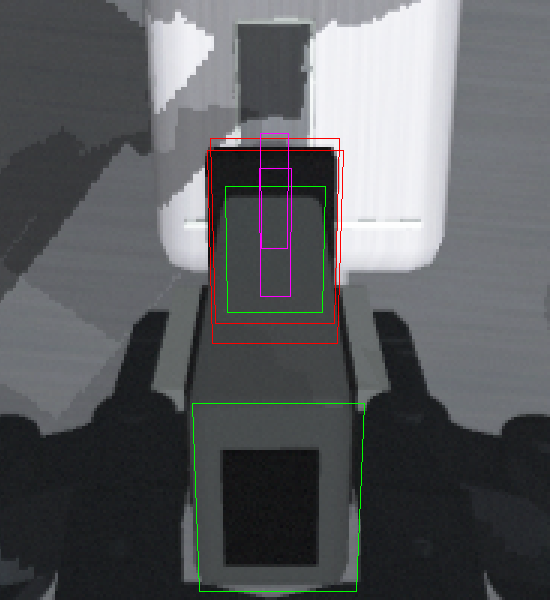

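```bash
python3 - <<'E'
import cv2,numpy as np
a=cv2.imread("pics/w4.png")[175:345,215:300]; b=cv2.imread("pics/w6.png")[175:345,215:300]
g=lambda x: cv2.convertScaleAbs(cv2.resize(x,None,fx=3.5,fy=3.5,interpolation=0),alpha=1.6,beta=10)
o=np.hstack([g(a),g(b)]); 
for i in range(0,170,10): cv2.line(o,(0,int(i*3.5)),(6,int(i*3.5)),(0,255,255),1); cv2.line(o,(297,int(i*3.5)),(303,int(i*3.5)),(0,255,255),1)
cv2.imwrite("pics/cmp.png",o)
E
```

```text
(no output)
```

View pics/cmp.png

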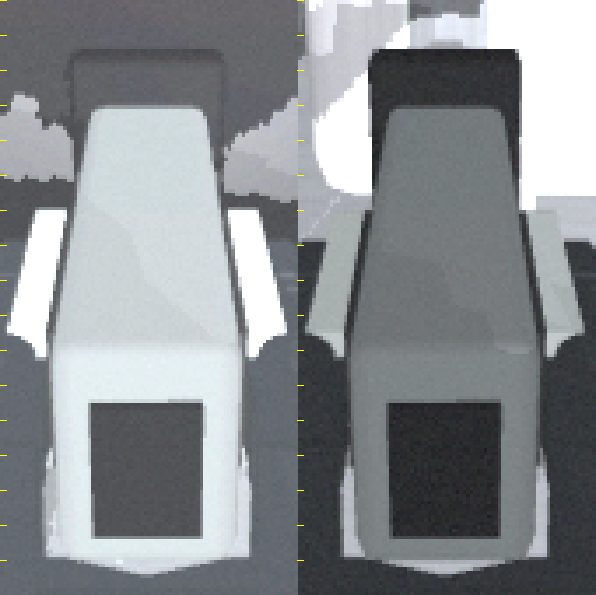

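The probe sits in the hand exactly as it did when upright in the dock, so I use that grasp transform to compute the final pose.

```bash
cat >> h.py <<'E'
qg=np.array([-.124,.121,-.696,.697]); Tg=rot(qg/np.linalg.norm(qg)); tg=np.array([.563,.2228,.2719])
Pg=np.array([.5620,.2224,.020]); Rg=R.from_euler('z',20,degrees=True)
pin=Tg.inv().apply(Pg-tg); Rin=Tg.inv()*Rg
def probe(s):
    T=rot(s["tool_rot"]); return s["tcp_pos"]+T.apply(pin), T*Rin
def target(c,yaw):
    Rp=R.from_euler('z',yaw,degrees=True); Tt=Rp*Rin.inv(); return np.array(c)-Tt.apply(pin),Tt
E
python3 - <<'E'
from h import *; import pickle
from rig import manip
s=manip.sense(); p,r=probe(s); print("probe",p.round(4),r.as_euler('xyz',degrees=True).round(2),pin)
c=[.4767,-.2182]
for z in(.12,.089): t=target(c+[z],6.0); print(t[0].round(4),move(s,*t))
m=pickle.load(open("w6.pkl","rb"));X=np.array([np.cos(.105),np.sin(.105)]);Y=np.array([-X[1],X[0]])
q=proj(m,[[*(np.array(c)+.035*X+k*.014*Y),.079] for k in(1,-1)]); print(q, "obs row 147,cols 246-271")
im=np.load("w6.npy");cv2.imwrite("pics/w6p.png",cv2.resize(im[135:205,230:290,::-1],(480,560),interpolation=0))
E
```

```text
probe [ 0.4756 -0.2174  0.1678] [0.06 0.21 6.11] [ 0.0020672   0.25189332 -0.00050112]
[ 0.4778 -0.2181  0.3719] (array([-0.0001,  0.0478,  0.0006]), array([0.0011, 0.002 , 0.0037]))
[ 0.4778 -0.2181  0.3409] (array([-0.0001,  0.0788,  0.0006]), array([0.0011, 0.002 , 0.0037]))
[[147.16511276 245.29888843]
 [147.13034418 269.68103038]] obs row 147,cols 246-271
```

View pics/w6p.png

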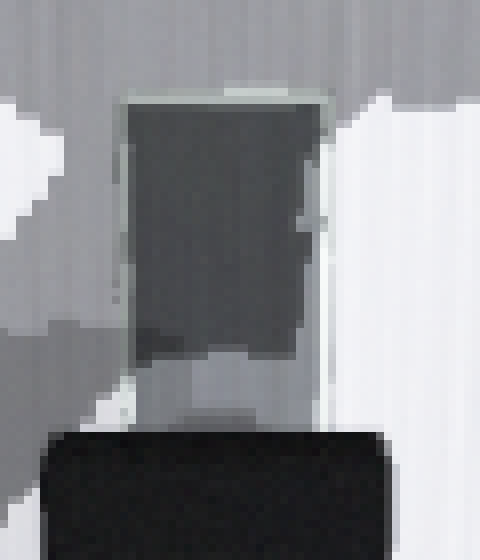

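Request:
play_rows([
  [0.01, 0, 0.012, 0.0005, 0, 0.001, 0.001],
  [0.01, 0, 0.025, 0.001, 0, 0.002, 0.002],
  [0.01, 0, 0.036, 0.0012, 0.001, 0.002, 0.003],
  [0.01, 0, 0.044, 0.0012, 0.001, 0.002, 0.004],
  [0.01, 0, 0.048, 0.0012, 0.001, 0.002, 0.004],
  [0.01, 0, 0.048, 0.0012, 0.001, 0.002, 0.004],
  [0.01, 0, 0.048, 0.0012, 0.001, 0.002, 0.004],
])

```text
time_s: 10.95
tcp_pos: [0.4779, -0.2188, 0.372]
tool_rot: [-0.038, 0.035, -0.705, 0.707]
contact_force: [0.4, -0.5, -1.6]
grip_width: 0.0233
```

```bash
python3 - <<'E'
from h import *; import pickle
from rig import manip
s=manip.sense(); m=manip.camera_model("wrist"); im=manip.get_image("wrist"); p,r=probe(s); print(s["time_s"],"probe",p.round(4),r.as_euler('xyz',degrees=True).round(2),s["contact_force"])
c=[.4767,-.2182]
print(move(s,*target(c+[.089],6)))
X=np.array([np.cos(.105),np.sin(.105)]);Y=np.array([-X[1],X[0]])
q=proj(m,[[*(np.array(c)+.035*X+k*.014*Y),.079] for k in(1,-1)]); print(q)
cv2.imwrite("pics/w7.png",cv2.resize(im[140:345,190:325,::-1],(395,600),interpolation=0))
cv2.imwrite("pics/w7p.png",cv2.resize(im[140:215,220:295,::-1],(600,600),interpolation=0))
im=manip.get_image("scene"); cv2.imwrite("pics/s7.png",cv2.resize(im[80:230,130:270,::-1],(560,600),interpolation=2))
E
```

```text
10.95 probe [ 0.477  -0.219   0.1201] [-0.01 -0.04  5.99] [ 0.42648758 -0.52411651 -1.5713315 ]
(array([ 0.0002,  0.0311, -0.0008]), array([-0.0002, -0.0001, -0.0007]))
[[156.59678922 241.79442221]
 [156.50213562 270.27205027]]
```

View pics/w7p.png

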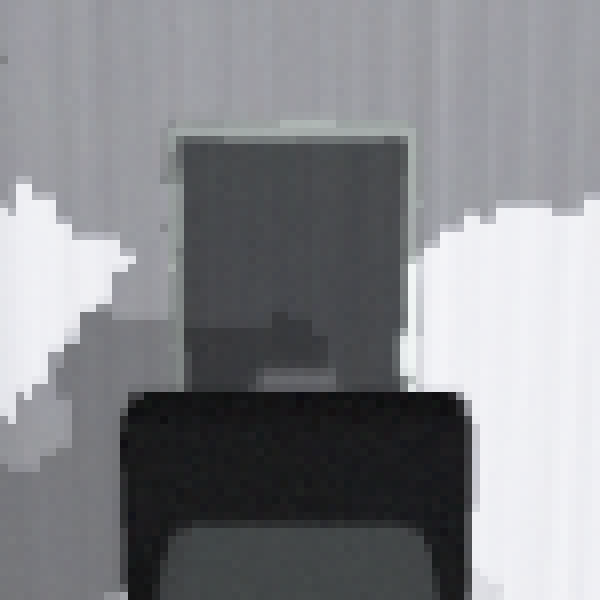

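View pics/s7.png

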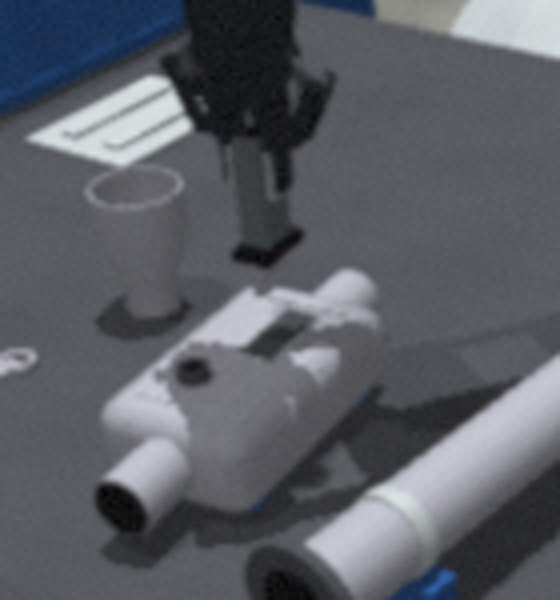

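Laterally the collar and the visible nose tip (crop col about 295) are centred on the patch (crop col about 296). Lowering to about 1 cm above the patch.

Request:
play_rows([
  [0.01, 0, 0.007, 0, 0, 0, 0],
  [0.01, 0, 0.014, 0, 0, 0, 0],
  [0.01, 0, 0.02, 0, 0, 0, 0],
  [0.01, 0, 0.025, 0, 0, 0, 0],
  [0.01, 0, 0.029, 0, 0, 0, 0],
  [0.01, 0, 0.0305, 0, 0, 0, 0],
  [0.01, 0, 0.0305, 0, 0, 0, 0],
  [0.01, 0, 0.0305, 0, 0, 0, 0],
  [0.01, 0, 0.0305, 0, 0, 0, 0],
])

```text
time_s: 11.95
tcp_pos: [0.4782, -0.2189, 0.3424]
tool_rot: [-0.039, 0.035, -0.705, 0.707]
contact_force: [0.4, -0.3, -3.0]
grip_width: 0.0235
```

```bash
python3 - <<'E'
from h import *; import pickle
from rig import manip
s=manip.sense(); m=manip.camera_model("wrist"); im=manip.get_image("wrist"); p,r=probe(s); print(s["time_s"],"probe",p.round(4),r.as_euler('xyz',degrees=True).round(2),s["contact_force"],s["dq"].round(3),s["grip_width"])
c=[.4767,-.2182]
print(move(s,*target(c+[.089],6)))
X=np.array([np.cos(.105),np.sin(.105)]);Y=np.array([-X[1],X[0]])
q=proj(m,[[*(np.array(c)+.035*X+k*.014*Y),.079] for k in(1,-1)]); print(q)
cv2.imwrite("pics/w8p.png",cv2.resize(im[150:225,220:295,::-1],(600,600),interpolation=0))
ms=manip.camera_model("scene"); im=manip.get_image("scene"); cv2.imwrite("pics/s8.png",cv2.resize(im[110:210,150:245,::-1],(570,600),interpolation=2))
def b(x,y,z): return [*(np.array(c)+x*X+y*Y),z]
print("nose tip corners", (proj(ms,[b(.018,0,.089),b(-.018,0,.089)])[:,::-1]-[150,110])*6)
print("collar", (proj(ms,[b(.026,.016,.119),b(-.026,.016,.119),b(.026,-.016,.119)])[:,::-1]-[150,110])*6)
print("patch", (proj(ms,[b(a*.035,d*.014,.079) for a,d in((1,1),(1,-1),(-1,-1),(-1,1))])[:,::-1]-[150,110])*6)
E
```

```text
11.95 probe [ 0.4776 -0.2193  0.0905] [-0.07 -0.11  6.  ] [ 0.4202605  -0.30937599 -3.00883607] [-0.    -0.     0.002  0.001 -0.001  0.   ] 0.023504643878047557
(array([ 0.0004,  0.0015, -0.0009]), array([-0.0012, -0.    , -0.0019]))
[[163.76608259 239.64931915]
 [163.6524226  271.48048802]]
nose tip corners [[270.99304157 317.64215637]
 [309.01322466 284.72542335]]
collar [[283.44104235 280.01228961]
 [338.71739575 233.00198558]
 [228.8320134  266.72900323]]
patch [[278.23722421 356.77204198]
 [231.10086776 344.67165431]
 [305.30993767 280.73213407]
 [351.07794569 291.82873529]]
```

View pics/w8p.png

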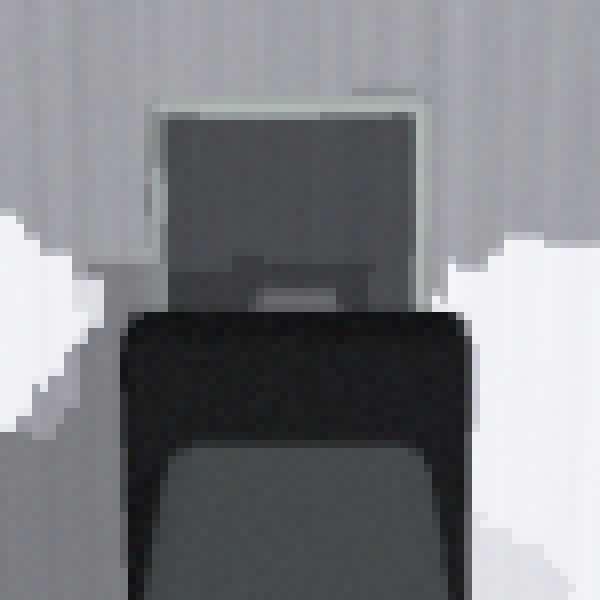

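View pics/s8.png

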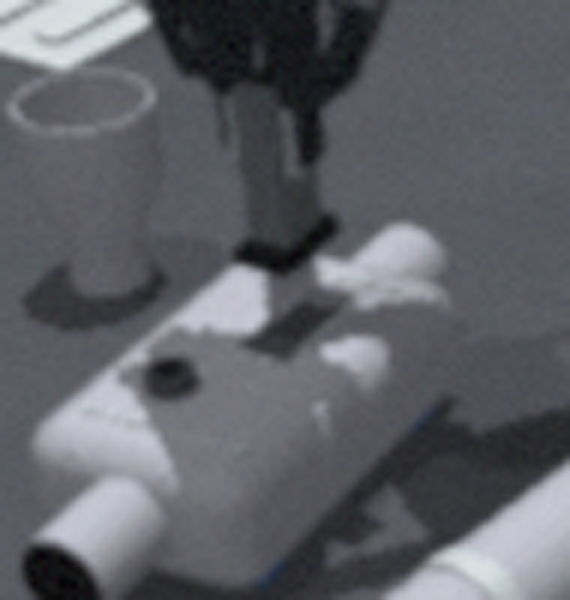

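```bash
python3 - <<'E'
from h import *
from rig import manip
s=manip.sense(); m=manip.camera_model("wrist"); p,r=probe(s)
f=lambda P: ((proj(m,P)-[150,220]+.5)*8).round(0).tolist()
print("nose front bottom",f(p+r.apply([[.018,.004,0],[.018,-.004,0],[.018,.007,0]])))
print("collar far bottom",f(p+r.apply([[.026,.016,.03],[.026,-.016,.03]])),"handle",f(p+r.apply([[.017,.012,.04],[.017,-.012,.04]])))
# direct visual: nose front edge & patch front edge -> lengthwise gap (want 35-18=17mm)
for rp in (98,104,112):
  for rn in (286,291):
    a=plane(m,(150+rp/8-.5,220+291/8-.5),.079); b=plane(m,(150+rn/8-.5,220+297/8-.5),p[2]); print(rp,rn,((a-b)[:2]).round(4), "lat", (a-b)[:2]@[-.1045,.9945])
E
```

```text
nose front bottom [[285.0, 263.0], [285.0, 338.0], [285.0, 236.0]]
collar far bottom [[298.0, 130.0], [297.0, 475.0]] handle [[427.0, 169.0], [426.0, 437.0]]
98 286 [0.0179 0.0025] lat 0.0005653770997670951
98 291 [0.0185 0.0025] lat 0.0005641317248056487
104 286 [0.0172 0.0024] lat 0.0005674584442999725
104 291 [0.0178 0.0024] lat 0.0005662130693385263
112 286 [0.0164 0.0023] lat 0.0005702394589849925
112 291 [0.0169 0.0023] lat 0.0005689940840235461
```

Everything is within about 1 mm; a final small correction: down 1.5 mm, and 0.6 mm sideways.

Request:
play_rows([
  [0.01, 0, 0.001, -0.0004, 0, 0, -0.001],
  [0.01, 0, 0.0015, -0.0007, -0.001, 0, -0.002],
  [0.01, 0, 0.0015, -0.0007, -0.001, 0, -0.002],
  [0.01, 0, 0.0015, -0.0007, -0.001, 0, -0.002],
  [0.01, 0, 0.0015, -0.0007, -0.001, 0, -0.002],
  [0.01, 0, 0.0015, -0.0007, -0.001, 0, -0.002],
  [0.01, 0, 0.0015, -0.0007, -0.001, 0, -0.002],
  [0.01, 0, 0.0015, -0.0007, -0.001, 0, -0.002],
])

```text
time_s: 12.85
tcp_pos: [0.4781, -0.2182, 0.3408]
tool_rot: [-0.038, 0.035, -0.705, 0.707]
contact_force: [-0.2, -1.2, -2.0]
grip_width: 0.0231
```

```bash
python3 - <<'E'
from h import *
from rig import manip
s=manip.sense(); im=manip.get_image("wrist"); p,r=probe(s); print(s["time_s"],"probe",p.round(4),r.as_euler('xyz',degrees=True).round(2),s["contact_force"],s["dq"].round(3),s["grip_width"])
cv2.imwrite("pics/w9p.png",cv2.resize(im[150:225,220:295,::-1],(600,600),interpolation=0))
im=manip.get_image("top"); cv2.imwrite("pics/t9.png",im[:,:,::-1])
E
```

```text
12.85 probe [ 0.477  -0.2184  0.0889] [-0.01  0.01  5.99] [-0.20269738 -1.1937592  -2.00502757] [ 0.    -0.     0.001 -0.     0.002  0.001] 0.023144857885099977
```

View pics/w9p.png

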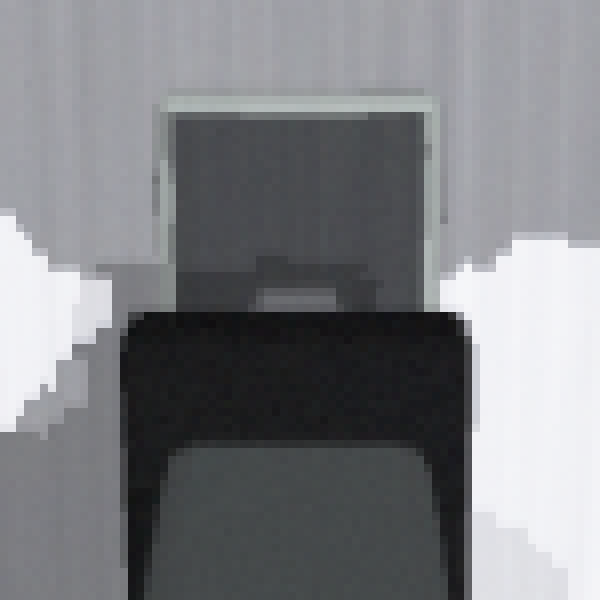

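View pics/t9.png

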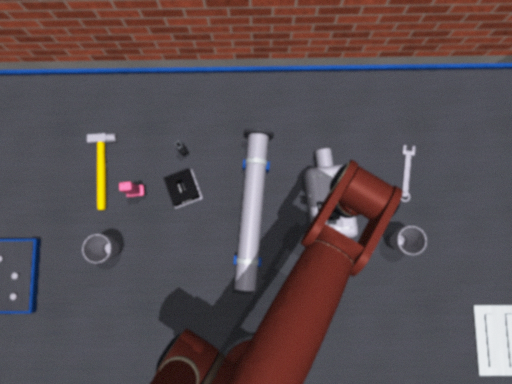

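The nose tip (crop cols 252–340, centre about 297) is centred between the patch edges (160–438, centre about 299), and the bystanders are where they were. The arm is still, so I'm handing in.

```bash
python3 -c "
from rig import manip
print(manip.hand_in())"
```

```text
the job is handed in; nothing more can be done
None
```

I pulled the larger grey probe straight up out of its dock, carried it over the pipe and lowered it over the rectangular patch. I handed in at about 13 s with the probe still gripped.

**Last checks:**
- **Position:** the nose is centred on the patch to about 0.5 mm sideways and about 1 mm lengthwise. I estimate its height at 9.9 mm above the patch.
- **Attitude:** tilt is under 0.1°, and the probe is turned 6.0°, matching the patch.
- **Holding still:** joint speeds are near zero, and the vertical force is about the probe's own weight, so it does not seem to be touching anything. The opening reads 23 mm on the 24 mm handle.
- **Bystanders:** the exhaust tips, hammer and spanner, and the pink and small grey look-alikes, look unmoved in the last top picture.

**Disagreements:**
- **Top camera:** my rough reading of it put the dock and probe 6 to 14 mm from where the wrist camera did. I used the wrist values; for the patch the two agreed within about 4 mm.
- **Wrist camera:** the collar appeared about 2 px off its predicted place in the wrist picture. The handle and collar looked the same relative to the gripper while the probe was still seated in the dock, so I took this as calibration error and not slip.
- **Height:** it rests on the grasp geometry; no picture measured it independently.

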